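Find the good lock keeper by feel

ROBOT

A 7-joint arm with a two-finger parallel gripper is mounted at the origin on the work surface. World frame = base frame: x ahead of the robot, y to its left, z up, the work surface at z = 0. Lengths are in mm, angles in rad, forces in N, time in s.
With the tool pointing down it reaches from about 425 to 1025 mm from the base axis. Payload 3.6 kg.
Tool frame: the origin (TCP) lies midway between the tips of the shut fingers; the grasp point (between the pads) lies behind it (grip_depth is the z of the grasp point in the tool frame, in mm); z points along the fingers, y is the direction in which the jaws open and shut (so a half turn about z gives the same grasp; the last joint's range is limited). The gripper opens to 85 mm and grips with 20 to 120 N. Pads are 22 mm wide; open, the fingers measure 114 mm over their backs; the gripper's body (76 mm by 85 mm) begins 54 mm behind the grasp point. The pads swing forward as they close: fully open they stand 13 mm farther back than shut.
Start: joints at [1.04, 0.591, 0.048, 1.609, -0.033, 0.943, -0.034], TCP at [306.707, -656.932, 231.302] pointing down, gripper open.
Joint ranges: [-2.69, 2.69], [-0.47, 2.24], [-1.27, 1.36], [0.19, 2.51], [-1.53, 4.68], [0.08, 2.07], [-3.09, 3.09]. Speed limits (rad/s): [2.57, 2.57, 3.14, 3.14, 3.14, 3.14, 3.14].

INTERFACE

Orientations are given as [roll, pitch, yaw] about the fixed x, y, z axes, in that order (R = Rz(yaw) Ry(pitch) Rx(roll)).
In Python, from plant import read_state, camera, job_done, grip_depth gives the robot as it stands.
- The arm moves only by the tool send_rows, never from a script. Its argument "commands" is a list of rows, each an object of numbers: "x", "y", "z": the shift along the tool's x, y, z in units of 0.25 m (1.0 is 0.25 m); "rx", "ry", "rz": the turn, a rotation vector about the tool's x, y, z in units of 60 degrees (1.0 is 60 degrees). A call has exactly 5 rows; each row is the pose to reach, as a shift and turn from the pose commanded when the call began, along the tool's axes at that moment; what a row does not reach only later rows make up. A row lasts 1/8 s, in which the tool goes at most 62.5 mm and 10.7 degrees, less where a joint would pass 70% of its speed; a pose out of reach is approached as far as the arm can. A call with a number of a shift or a turn outside -1 to 1 is refused whole. A call with a gripper value outside its range is refused whole. "fingers" is the closure, from 0 (fully open) to 1 (shut), set as the call begins (left out, the last holds). The fingers move at their own pace and stop on an object; "newtons" is the grip in N (left out, the last holds). Time passes only in rows, so rows that repeat a pose let the fingers close, or fill a call up. It gives the time, the measured TCP pose, the force and the opening at its end, in the units of the state.
- read_state(): the state, without advancing time (a new reading comes with each control period).
- camera(name): name is "scene" or "side" or "wrist"; returns a dict with "color" (400x640x3 uint8, red, green, blue), "z_map" (400x640 float32, mm along the optical axis (not along the pixel's ray), 0 where there is no reading), "intrinsics" (3x3 intrinsics, pixels), "cam_to_world" (4x4, takes a point from camera to world coordinates). Camera axes: x right, y up, looking along -z (the intrinsics and any distortion apply to the point x, -y, -z); pixel columns grow to the right and rows downward; lengths in mm; the calibration is good to about 2 mm. A picture is of the moment at which its call begins.
- job_done(): hands the job in, once; it reports no verdict.
The state is a dict: "time": time; "qpos": joint angles; "dq": joint speeds; "joint_efforts": joint torques, N m; "eef_pos": TCP position; "eef_rot": TCP orientation; "contact_force": force on the tool from outside, world axes, zero at the start; "moment": the same for the moment, N m; "grip_width": finger opening in mm.
Only numpy, scipy, OpenCV 4.12 (cv2) and the standard library are available. Lean on these libraries where they do the work, as an engineer would, in place of code of your own. Each camera call takes 0.05 s, during which the arm holds its last target.

TASK

Pick a keeper for the cabinet's cam lock: take the green-handled feeler blade from its wooden stand and try it, held, in the four keepers of the aluminium rail (one is seized, two are worn slack) until you find the one it slides into with a light drag. Leave the blade standing there by itself, upright, with its scribed line about level with the top of the rail. Never let the blade go down to the floor of a keeper, and leave the other things on the bench where they are.

Things in the scene. Friction and masses are not known exactly. Their poses are not given: they have to be found in the camera images.
- feeler_grip (a point): Centre of the green plastic handle of the feeler blade (the tool to use; 108 tall in all, 0.1 to 0.15 kg). The handle is 14 (x) by 28 (y) by 50 high (z); this point is 25 above its underside and 83 above the blade's nose. Axes: x thickness, y width, z up along the tool. At the start it stands upright, its handle's underside on the stand's top; grip it from above, best across the 14 mm.
- feeler_tip (a point): The nose (lowest point) of the feeler blade, 83 below feeler_grip; same axes. The steel blade is 4 thick (x), 24 wide (y), 58 long below the handle, its nose rounded. A black line is scribed round it 33 above the nose.
- stand: Fixed light-wood block 64 x 64 x 66 high with a loose slot (8 by 28, 60 deep) in its top in which the feeler blade stands. Origin under its centre; x is the direction of the blade's thickness.
- rail: Fixed aluminium rail 46 (x) by 290 (y) by 60 high (z), origin under its centre, z up. In its top four slot mouths 65 apart along y, one keeper each; the blade goes straight down with its thickness along rail x, either way round. One keeper is good, two worn slack, one seized; they look alike and only touch tells. Which is which changes every time.
- mouth_1 (a point): Centre of the first keeper's mouth, level with the rail's top (60 above the bench), at rail y = +97.5; axes as the rail's. All four alike: 30 long along y, tapering from 16 to 7 wide along x over the upper 8 mm. Below are two facing brass pads 1 apart, the blade goes between them: steep lead-in 10 to 20 below the top, flat from 20 to 36. Keeper floor 50 below the top.
- mouth_2 (a point): Centre of the second keeper's mouth, at rail y = +32.5; otherwise as mouth_1. Whichever keeper is GOOD this time: its pads are sprung, the blade takes about 8 to 15 N to enter and then drags with about 5 to 9 N, and stays where it is let go.
- mouth_3 (a point): Centre of the third keeper's mouth, at rail y = -32.5; otherwise as mouth_1. Whichever keepers are SLACK this time: almost no drag (under 0.5 N); a blade let go there falls to the keeper's floor.
- mouth_4 (a point): Centre of the fourth keeper's mouth, at rail y = -97.5; otherwise as mouth_1. Whichever keeper is SEIZED this time: the pads do not give, the blade stops dead with its nose about 12 to 22 below the rail's top. (The mouth numbers say nothing of the keepers' states.)
- shell: Bystander: open white plastic radio shell 110 x 200 x 55 high, origin under its centre.
- trim: Bystander: chrome side trim bar 14 x 200 x 9, lying along its y, origin under its centre.
- shaft: Bystander: brass tuning shaft 82 long, 12 thick, lying along its x, origin under its centre.
- ferrite: Bystander: red U-shaped ferrite core 20 x 50 x 30 high, origin under its centre.
- driver: Bystander: a screwdriver lying along its x, origin under its middle.

How it is judged:
By the outcome, as a careful person would: the job done as asked, in the order asked, and still so for the second after the job is handed in, with the robot touching nothing.
It also fails if it takes over 56 s, if anything falls off the work surface, if the arm or the gripper's body presses on something with over 40 N, if the wrist force passes 120 N, or if a joint passes its speed limit or range.

## Working session

There is one attempt and no reset: what is moved stays moved. The work goes in short steps, Python scripts to look and compute and a tool call to move; the robot and the scene stay as the last step left them, time stands still between calls to the robot, and variables do not carry over. Pictures are saved under pics/ and viewed, and the job is handed in when it is done.

Besides the shell and the picture viewer there is one more tool, called as name(argument=value, ...) on one line, values as JSON. send_rows: Moves the arm, as the interface text tells. Its arguments: {"type":"object","properties":{"commands":{"type":"array"},"fingers":{"type":"number"},"newtons":{"type":"number"}},"required":["commands"]}

```bash
ls; mkdir -p pics; python3 - <<'E'
from plant import *
import cv2
s=read_state();print({k:s[k] for k in s});print(grip_depth)
for n in ["scene","side","wrist"]:
    c=camera(n);cv2.imwrite(f"pics/{n}0.png",c["color"][:,:,::-1]);print(n,c["intrinsics"].tolist(),c["cam_to_world"].round(3).tolist())
E
```

```text
pics
{'time': 0.0, 'qpos': array([ 1.04049242,  0.59209258,  0.04829271,  1.60983439, -0.03331255,
        0.94269715, -0.03372385]), 'dq': array([ 0.00052108,  0.00259698, -0.00064343,  0.00038471,  0.00050802,
        0.00024355,  0.00062203]), 'joint_efforts': array([-1.34551824e-04, -5.48690414e+01,  1.54616062e+00, -1.98125392e+01,
        9.25237255e-03,  8.67280061e-03, -6.60048997e-06]), 'eef_pos': array([ 306.36987363, -656.17033899,  230.15537579]), 'eef_rot': array([-3.13936873e+00,  1.10600256e-04,  4.36858941e-01]), 'contact_force': array([-0.41335632,  1.1531004 , -0.07612567]), 'moment': array([-0.0272461 ,  0.02216178, -0.00703817]), 'grip_width': 85.39826200291385}
-18.700000000000003
scene [[370.50963888353937, 0.0, 312.42756864989974], [0.0, 370.50963888353937, 199.02823329959224], [0.0, 0.0, 1.0]] [[-0.704, -0.482, 0.522, 1106.318], [0.71, -0.467, 0.527, 494.281], [-0.01, 0.742, 0.671, 732.442], [0.0, 0.0, 0.0, 1.0]]
side [[404.13126632275885, 0.0, 322.1651865150881], [0.0, 404.13126632275885, 195.66043581194694], [0.0, 0.0, 1.0]] [[-0.924, 0.225, -0.309, 240.652], [-0.382, -0.561, 0.735, 790.83], [-0.008, 0.797, 0.604, 739.431], [0.0, 0.0, 0.0, 1.0]]
wrist [[311.78450142111274, 0.0, 317.2943818094292], [0.0, 311.78450142111274, 201.24537800257627], [0.0, 0.0, 1.0]] [[0.424, 0.872, 0.243, 367.764], [-0.906, 0.409, 0.112, -627.75], [-0.001, -0.268, 0.964, 372.905], [0.0, 0.0, 0.0, 1.0]]
```

View pics/scene0.png

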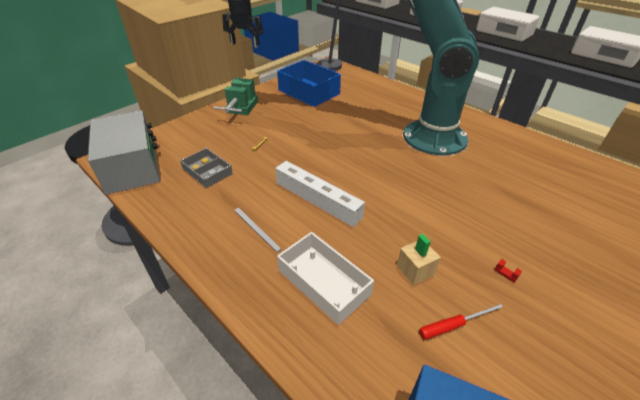

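View pics/side0.png

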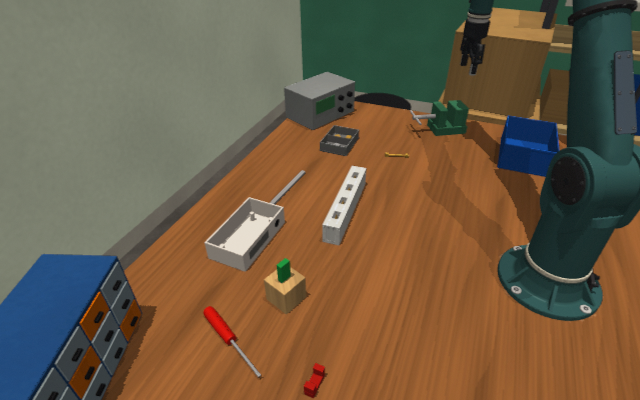

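View pics/wrist0.png

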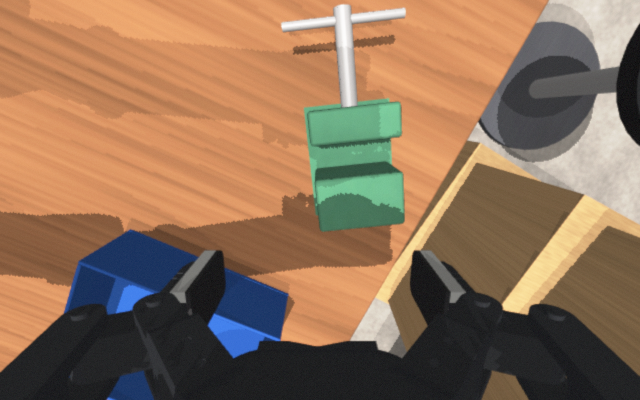

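The scene view shows the green handle at about (422,245), the stand at (418,262) and the rail from (280,170) to (360,212). In the side view they are at (284,270), (286,290) and (345,205). Next I'll measure them.

```bash
cat > h.py <<'E'
from plant import *
import cv2, numpy as np
def cloud(c):
    K=c["intrinsics"];z=c["z_map"];v,u=np.mgrid[0:400,0:640]
    X=(u-K[0,2])/K[0,0]*z;Y=-(v-K[1,2])/K[1,1]*z
    P=np.stack([X,Y,-z,np.ones_like(z)],-1)@c["cam_to_world"].T
    P=P[...,:3];P[z<=0]=np.nan
    return P
def onplane(c,u,v,h):
    K=c["intrinsics"];T=c["cam_to_world"]
    d=np.stack([(u-K[0,2])/K[0,0],-(v-K[1,2])/K[1,1],-np.ones_like(u)],-1)@T[:3,:3].T
    o=T[:3,3];t=(h-o[2])/d[...,2]
    return o+d*t[...,None]
def rect(p):
    r=cv2.minAreaRect(p[:,:2].astype(np.float32));return np.round(r[0],1),np.round(r[1],1),round(r[2],2)
E
python3 - <<'E'
from h import *
for n,roi in [("scene",(160,225,270,370)),("side",(160,245,320,372))]:
    c=camera(n);P=cloud(c);im=c["color"].astype(int);hsv=cv2.cvtColor(c["color"],cv2.COLOR_RGB2HSV)
    z=P[...,2]
    g=(hsv[...,0]>45)&(hsv[...,0]<80)&(hsv[...,1]>150)&(im[...,1]>60)
    m=np.zeros_like(g);
    r=(225,262,405,440) if n=="scene" else (255,285,270,300)
    m[r[0]:r[1],r[2]:r[3]]=1;g&=m
    print(n,"green",g.sum(),"z",np.nanpercentile(z[g],[5,50,95]),)
    top=g&(z>np.nanpercentile(z[g],97)-5);print(" top",top.sum(),rect(P[top]),np.nanmedian(P[top],0), "all",rect(P[g]),np.nanmedian(P[g],0))
    m=np.zeros_like(g);m[roi[0]:roi[1],roi[2]:roi[3]]=1
    t=m&(hsv[...,1]<60)&(z>52)&(z<68)
    v,u=np.nonzero(t);q=onplane(c,u.astype(float),v.astype(float),60.)
    print(" railtop z",np.nanmedian(z[t]),t.sum(),"depth",rect(P[t]),"plane",rect(q))
    # dark mouths
    gray=im.sum(2)/3
    hull=np.zeros(t.shape,np.uint8);cv2.fillConvexPoly(hull,cv2.convexHull(np.stack([u,v],1).astype(np.int32)),1)
    for th in (100,130):
        nl,lab,st,ce=cv2.connectedComponentsWithStats(((gray<th)&(cv2.erode(hull,np.ones((3,3),np.uint8))>0)).astype(np.uint8))
        for i in range(1,nl):
            if st[i,4]>8:
                print("  mouth",th,st[i],ce[i].round(1),onplane(c,ce[i:i+1,0],ce[i:i+1,1],60.).round(1))
    w=(hsv[...,0]>8)&(hsv[...,0]<30)&(z>58)&(z<74)
    m=np.zeros_like(g)
    r=(235,290,390,445) if n=="scene" else (255,315,260,310)
    m[r[0]:r[1],r[2]:r[3]]=1;w&=m
    v,u=np.nonzero(w);q=onplane(c,u.astype(float),v.astype(float),66.)
    print(" stand",w.sum(),np.nanmedian(z[w]),rect(P[w]),rect(q))
    s=4
    for nm,(y0,y1,x0,x1) in {"rail":roi,"stand":r}.items():
        cv2.imwrite(f"pics/{n}_{nm}.png",cv2.resize(c["color"][y0:y1,x0:x1,::-1],None,fx=7,fy=7,interpolation=cv2.INTER_CUBIC))
E
```

```text
scene green 179 z [ 78.27020429 102.90702773 117.48492718]
 top 54 (array([548.9, 280.5]), array([26.3, 12.3]), 73.53) [549.32963117 280.31182483 115.9638367 ] all (array([549.3, 280.5]), array([26.2, 13.1]), 71.85) [553.2212406  280.78508749 102.90702773]
 railtop z 60.08922173310066 1225 depth (array([529.3, -67.3]), array([ 49.8, 291. ]), 4.06) plane (array([532.8, -65.8]), array([ 54.6, 293.2]), 4.19)
 stand 536 66.55532004909332 (array([547.4, 279.3]), array([65.5, 66.4]), 72.14) (array([549.7, 280.2]), array([69.3, 69.9]), 71.05)
side green 221 z [ 73.97000068 100.69105634 117.73603886]
 top 62 (array([547. , 279.2]), array([25.7, 13.3]), 76.05) [545.77361099 280.29907633 116.69558349] all (array([546.8, 279.5]), array([25.7, 13.6]), 69.93) [544.02022525 284.12329262 100.69105634]
 railtop z 60.43156062151104 1073 depth (array([528.7, -69. ]), array([ 46.7, 291.4]), 4.02) plane (array([527.4, -66.3]), array([ 47.9, 298.6]), 4.09)
  mouth 100 [335 215   3   4  10] [336.  216.2] [[520.5  32.7  60. ]]
  mouth 130 [352 173   6   5  21] [354.6 174.9] [[ 537.1 -166.6   60. ]]
  mouth 130 [346 185   6   5  24] [348.7 187.1] [[ 532.9 -101.6   60. ]]
  mouth 130 [339 197   7   7  31] [342.3 200.3] [[528.6 -37.1  60. ]]
  mouth 130 [332 211   8   8  36] [335.6 214.8] [[523.4  27.8  60. ]]
  mouth 130 [326 226  11   3  13] [331.4 227.1] [[516.1  76.9  60. ]]
 stand 578 66.2196458207797 (array([547. , 277.1]), array([65.9, 66.4]), 71.21) (array([545.7, 279.3]), array([68.7, 69.9]), 70.9)
```

Both views agree. The handle is at about (548,280) with its thickness axis at about -18.5°. The rail centre is near (529,-67) with yaw of about 4.1°. I'll write a planning helper, then drive over the stand for a wrist-camera look.

```bash
cat >> h.py <<'E'
from scipy.spatial.transform import Rotation as Ro
def plan(target,yaw_deg,start=None,rot=None):
    s=read_state();p=np.array(s["eef_pos"]) if start is None else np.array(start)
    r=Ro.from_euler("xyz",s["eef_rot"]) if rot is None else Ro.from_euler("xyz",rot)
    t=Ro.from_euler("xyz",[np.pi,0,np.radians(yaw_deg)])
    d=r.inv().apply(np.array(target)-p)/250; w=(r.inv()*t).as_rotvec()/np.radians(60)
    print("t",round(s["time"],3),"pos",np.round(s["eef_pos"],2),"rot",np.degrees(s["eef_rot"]).round(2),"F",np.round(s["contact_force"],2),"w",round(s["grip_width"],2))
    print("shift",d.round(4),"turn",w.round(4))
E
python3 - <<'E'
from h import *
plan((430,-380,240),38)
E
```

```text
t 0.25 pos [ 306.53 -656.58  230.73] rot [-179.94    0.     25.03] F [ 0.2  -0.29  0.31] w 85.34
shift [ 0.9156 -0.7935 -0.0363] turn [-0.001  -0.     -0.2162]
```

send_rows(commands=[{"x": 0.18,"y": -0.16,"z": -0.01,"rz": -0.04},{"x": 0.36,"y": -0.32,"z": -0.02,"rz": -0.08},{"x": 0.54,"y": -0.48,"z": -0.03,"rz": -0.13},{"x": 0.73,"y": -0.64,"z": -0.04,"rz": -0.17},{"x": 0.92,"y": -0.79,"z": -0.04,"rz": -0.22}], fingers=0, newtons=40)

```text
validation failed for argument at $.co...
```

```bash
python3 - <<'E'
from h import *
plan((500,-130,250),50)
E
```

```text
t 0.25 pos [ 306.53 -656.58  230.73] rot [-179.94    0.     25.03] F [ 0.2  -0.29  0.31] w 85.34
shift [ 1.5923 -1.5812 -0.0755] turn [-1.000e-03 -2.000e-04 -4.162e-01]
```

The call was refused, probably because every row needs all six numbers.

send_rows(commands=[{"x": 0.18,"y": -0.16,"z": -0.01,"rx": 0,"ry": 0,"rz": -0.04},{"x": 0.36,"y": -0.32,"z": -0.02,"rx": 0,"ry": 0,"rz": -0.08},{"x": 0.54,"y": -0.48,"z": -0.03,"rx": 0,"ry": 0,"rz": -0.13},{"x": 0.73,"y": -0.64,"z": -0.04,"rx": 0,"ry": 0,"rz": -0.17},{"x": 0.92,"y": -0.79,"z": -0.04,"rx": 0,"ry": 0,"rz": -0.22}], fingers=0, newtons=40)

```text
time: 0.88
eef_pos: [432.3, -378.9, 241.7]
eef_rot: [3.141, -0.0, 0.669]
contact_force: [0.4, 0.4, 0.7]
grip_width: 85.3
```

```bash
python3 - <<'E'
from h import *
plan((500,-130,250),50)
E
```

```text
t 0.875 pos [ 432.33 -378.87  241.7 ] rot [ 1.7995e+02 -2.0000e-02  3.8320e+01] F [0.36 0.38 0.72] w 85.34
shift [ 0.8296 -0.6131 -0.0335] turn [ 0.0009 -0.0002 -0.1947]
```

send_rows(commands=[{"x": 0.17,"y": -0.12,"z": -0.01,"rx": 0,"ry": 0,"rz": -0.04},{"x": 0.34,"y": -0.24,"z": -0.02,"rx": 0,"ry": 0,"rz": -0.08},{"x": 0.51,"y": -0.37,"z": -0.03,"rx": 0,"ry": 0,"rz": -0.12},{"x": 0.67,"y": -0.49,"z": -0.03,"rx": 0,"ry": 0,"rz": -0.16},{"x": 0.83,"y": -0.61,"z": -0.03,"rx": 0,"ry": 0,"rz": -0.2}])

```text
time: 1.5
eef_pos: [500.5, -130.9, 249.0]
eef_rot: [3.141, -0.0, 0.878]
contact_force: [0.3, 0.1, -0.3]
grip_width: 85.3
```

```bash
python3 - <<'E'
from h import *
c=camera("wrist");cv2.imwrite("pics/w1.png",c["color"][:,:,::-1])
plan((525,70,260),60)
E
```

```text
t 1.55 pos [ 502.75 -122.37  249.27] rot [-179.93   -0.32   50.94] F [0.9  4.97 0.17] w 85.48
shift [ 0.6538 -0.4158 -0.0387] turn [-0.0008 -0.0055 -0.151 ]
```

View pics/w1.png

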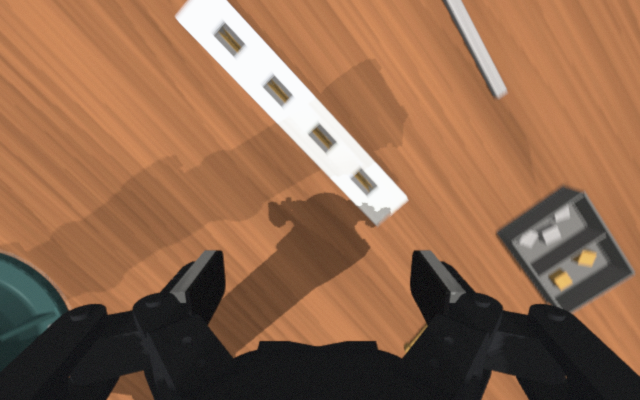

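The rail is fully in view, with mouths at (229,39), (277,90), (321,137) and (363,181). I'll measure it again once the arm has settled.

```bash
cat >> h.py <<'E'
def mouths(c,save=None,h=60.):
    im=c["color"];hsv=cv2.cvtColor(im,cv2.COLOR_RGB2HSV);P=cloud(c)
    m=((hsv[...,1]<50)&(hsv[...,2]>170)&(abs(P[...,2]-60)<12)).astype(np.uint8)
    cs,_=cv2.findContours(m,cv2.RETR_EXTERNAL,cv2.CHAIN_APPROX_NONE)
    k=max(cs,key=cv2.contourArea)
    f=np.zeros_like(m);cv2.drawContours(f,[k],-1,1,-1)
    hole=cv2.morphologyEx(f,cv2.MORPH_ERODE,np.ones((3,3)))&(1-m)
    cs2,_=cv2.findContours(cv2.morphologyEx(hole,cv2.MORPH_OPEN,np.ones((3,3))),cv2.RETR_EXTERNAL,cv2.CHAIN_APPROX_NONE)
    out=[]
    for q in cs2:
        if cv2.contourArea(q)<30: continue
        w=onplane(c,q[:,0,0].astype(float),q[:,0,1].astype(float),h)
        ctr,sz,a=cv2.minAreaRect(w[:,:2].astype(np.float32));out.append(ctr)
        print(" mouth",np.round(ctr,1),np.round(sz,1),round(a,1))
    w=onplane(c,k[:,0,0].astype(float),k[:,0,1].astype(float),h);print(" rail",rect(w),"z",np.nanmedian(P[...,2][m>0]))
    return np.array(out)
def linefit(out):
    out=out[np.argsort(-out[:,1])]
    i=np.arange(len(out));px=np.polyfit(i,out[:,0],1);py=np.polyfit(i,out[:,1],1)
    d=np.array([px[0],py[0]]);print(" pitch",np.hypot(*d),"rail yaw",np.degrees(np.arctan2(d[0],-d[1])), "fit",[(round(np.polyval(px,j),1),round(np.polyval(py,j),1)) for j in i])
E
python3 - <<'E'
from h import *
for i in range(4): c=camera("wrist")
o=mouths(c); linefit(o)
print("side")
o=mouths(camera("side")); 
if len(o)>1: linefit(o)
print("scene")
o=mouths(camera("scene"));
if len(o)>1: linefit(o)
plan((525,70,260),60)
E
```

```text
mouth [ 537.2 -167.8] [15.2 28.8] 5.7
 mouth [ 532.5 -102.6] [16.  28.7] 5.6
 mouth [527.5 -38.4] [15.6 29.4] 3.9
 mouth [522.7  26.6] [15.8 29.4] 4.2
 rail (array([529.9, -70.6]), array([ 46. , 289.7]), 4.23) z 60.12584777775709
 pitch 64.91385185550413 rail yaw 4.281031417704943 fit [(np.float64(522.7), np.float64(26.5)), (np.float64(527.6), np.float64(-38.2)), (np.float64(532.4), np.float64(-102.9)), (np.float64(537.3), np.float64(-167.7))]
side
 mouth [523.   26.1] [15.7 28.7] 20.5
 rail (array([529.4, -70.2]), array([ 44.6, 288.5]), 4.09) z 60.31125420010653
scene
 mouth [729.2 146.3] [189.8 100.6] 88.2
 rail (array([729.3, 146.3]), array([199.2, 110.1]), 88.16) z 59.68719520231747
t 1.85 pos [ 499.69 -134.15  248.71] rot [1.7999e+02 5.0000e-02 5.0070e+01] F [-0.35 -1.03 -0.12] w 85.16
shift [ 0.6911 -0.4465 -0.0458] turn [ 1.000e-04  9.000e-04 -1.655e-01]
```

send_rows(commands=[{"x": 0.14,"y": -0.09,"z": 0.0,"rx": 0,"ry": 0,"rz": -0.03},{"x": 0.28,"y": -0.18,"z": 0.0,"rx": 0,"ry": 0,"rz": -0.07},{"x": 0.42,"y": -0.27,"z": 0.0,"rx": 0,"ry": 0,"rz": -0.1},{"x": 0.56,"y": -0.36,"z": 0.0,"rx": 0,"ry": 0,"rz": -0.14},{"x": 0.7,"y": -0.45,"z": 0.0,"rx": 0,"ry": 0,"rz": -0.17}])

```text
time: 2.48
eef_pos: [526.1, 73.3, 248.7]
eef_rot: [3.141, 0.001, 1.052]
contact_force: [-0.5, 0.2, 0.2]
grip_width: 85.1
```

```bash
python3 - <<'E'
from h import *
plan((548,280,230),71.5,start=(525,70,249))
E
```

```text
t 2.475 pos [526.1   73.27 248.74] rot [1.7997e+02 3.0000e-02 6.0280e+01] F [-0.45  0.21  0.25] w 85.1
shift [ 0.7752 -0.3366  0.0754] turn [ 0.0004  0.0005 -0.187 ]
```

send_rows(commands=[{"x": 0.16,"y": -0.07,"z": 0.01,"rx": 0,"ry": 0,"rz": -0.04},{"x": 0.32,"y": -0.13,"z": 0.03,"rx": 0,"ry": 0,"rz": -0.08},{"x": 0.48,"y": -0.2,"z": 0.05,"rx": 0,"ry": 0,"rz": -0.12},{"x": 0.63,"y": -0.27,"z": 0.06,"rx": 0,"ry": 0,"rz": -0.16},{"x": 0.77,"y": -0.33,"z": 0.07,"rx": 0,"ry": 0,"rz": -0.19}])

```text
time: 3.1
eef_pos: [549.9, 281.7, 230.9]
eef_rot: [3.141, 0.001, 1.252]
contact_force: [0.3, -1.0, -0.2]
grip_width: 85.4
```

```bash
python3 - <<'E'
from h import *
for i in range(6): c=camera("wrist")
cv2.imwrite("pics/w2.png",c["color"][:,:,::-1])
im=c["color"];hsv=cv2.cvtColor(im,cv2.COLOR_RGB2HSV);P=cloud(c);z=P[...,2]
g=(hsv[...,0]>45)&(hsv[...,0]<85)&(hsv[...,1]>150)
n,l,st,ce=cv2.connectedComponentsWithStats(g.astype(np.uint8));i=1+np.argmax(st[1:,4]);print(st[i],ce[i])
g=l==i
t=g&(z>108);print("z",np.nanpercentile(z[g],[5,50,95]))
v,u=np.nonzero(t);print("top plane116",rect(onplane(c,u*1.,v*1.,116.)),"depth",rect(P[t]))
w=(abs(z-66)<5)&(hsv[...,0]>8)&(hsv[...,0]<30);v,u=np.nonzero(w);q=onplane(c,u*1.,v*1.,66.);k=np.hypot(q[:,0]-548,q[:,1]-280)<60
print("stand",rect(q[k]))
plan((548,280,180),71.5)
E
```

```text
[318 176   4   5  10] [320.1 177.8]
z [77.9499201  87.16649904 94.72318972]
top plane116 (array([0., 0.]), array([0., 0.]), 0.0) depth (array([0., 0.]), array([0., 0.]), 0.0)
stand (array([548. , 277.3]), array([64.2, 64.2]), 71.71)
t 3.4 pos [549.58 279.49 230.93] rot [1.7999e+02 1.1000e-01 7.1630e+01] F [ 0.47 -0.73  0.33] w 85.44
shift [ 0.0004 -0.0067  0.2037] turn [0.0002 0.0019 0.0022]
```

View pics/w2.png

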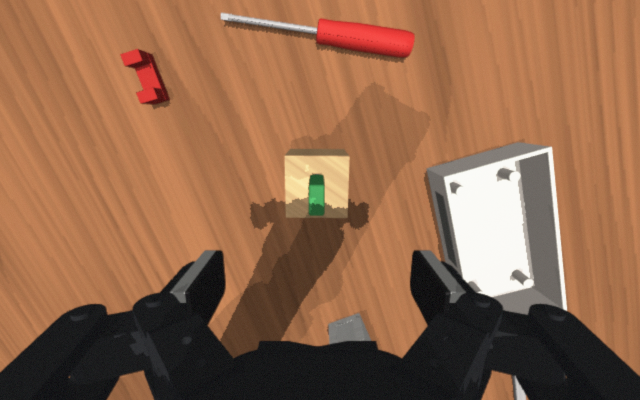

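The handle is at (316,195), with its top at rows 184–214 and the stand around it. I'll relax the mask.

```bash
python3 - <<'E'
from h import *
c=camera("wrist")
im=c["color"];i2=im.astype(int);P=cloud(c);z=P[...,2]
g=(i2[...,1]>i2[...,0]+40)&(i2[...,1]>i2[...,2]+20)
g[:150]=0;g[230:]=0;g[:,:290]=0;g[:,345:]=0
print(g.sum(),np.nanpercentile(z[g],[5,50,95]))
t=g&(z>111)
v,u=np.nonzero(t);print("top plane116",rect(onplane(c,u*1.,v*1.,116.)),"depth",rect(P[t]))
E
```

```text
545 [ 85.45586121 115.80441351 117.06037744]
top plane116 (array([548.2, 278.5]), array([26.6, 12. ]), 71.28) depth (array([548. , 278.1]), array([26. , 12.1]), 71.41)
```

send_rows(commands=[{"x": -0.005,"y": -0.004,"z": 0.1,"rx": 0,"ry": 0,"rz": 0},{"x": -0.005,"y": -0.004,"z": 0.2,"rx": 0,"ry": 0,"rz": 0},{"x": -0.005,"y": -0.004,"z": 0.3,"rx": 0,"ry": 0,"rz": 0},{"x": -0.005,"y": -0.004,"z": 0.4,"rx": 0,"ry": 0,"rz": 0},{"x": -0.005,"y": -0.004,"z": 0.4,"rx": 0,"ry": 0,"rz": 0}])

```text
time: 4.08
eef_pos: [546.6, 278.6, 129.7]
eef_rot: [-3.139, 0.004, 1.251]
contact_force: [-0.5, 0.1, 0.7]
grip_width: 85.6
```

```bash
python3 - <<'E'
from h import *
camera("wrist")
for i in range(3): plan((548.2,278.7,77),71.5);c=camera("wrist")
cv2.imwrite("pics/w3.png",c["color"][:,:,::-1])
E
```

```text
t 4.125 pos [547.59 279.57 131.  ] rot [-1.7996e+02  1.0000e-01  7.1720e+01] F [-0.1   0.38 -0.  ] w 85.32
shift [-0.0022  0.0035  0.216 ] turn [-0.0006  0.0017  0.0036]
t 4.175 pos [548.19 280.38 131.88] rot [179.96   0.    71.74] F [ 0.51 -0.36  0.75] w 85.3
shift [-0.0064  0.002   0.2195] turn [0.0006 0.     0.0039]
t 4.225 pos [548.48 280.92 132.37] rot [ 1.7992e+02 -6.0000e-02  7.1760e+01] F [ 0.    0.55 -0.78] w 85.43
shift [-0.009   0.0014  0.2215] turn [ 0.0013 -0.001   0.0043]
```

View pics/w3.png

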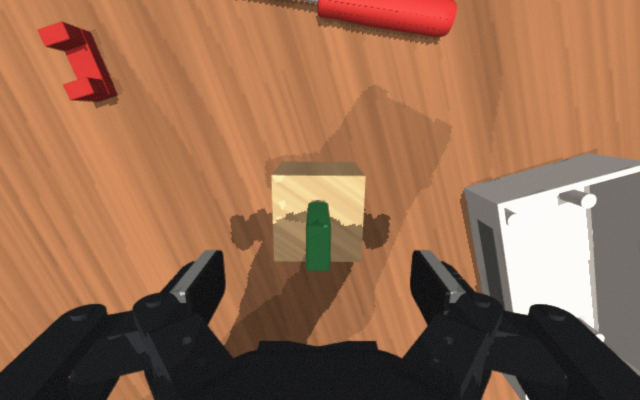

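The handle at (318,240) is centred between the fingers. I'll descend and close.

send_rows(commands=[{"x": -0.005,"y": 0.002,"z": 0.06,"rx": 0,"ry": 0,"rz": 0.003},{"x": -0.005,"y": 0.002,"z": 0.12,"rx": 0,"ry": 0,"rz": 0.003},{"x": -0.005,"y": 0.002,"z": 0.18,"rx": 0,"ry": 0,"rz": 0.003},{"x": -0.005,"y": 0.002,"z": 0.22,"rx": 0,"ry": 0,"rz": 0.003},{"x": -0.005,"y": 0.002,"z": 0.22,"rx": 0,"ry": 0,"rz": 0.003}])

```text
time: 4.9
eef_pos: [546.9, 279.6, 74.9]
eef_rot: [-3.14, 0.002, 1.251]
contact_force: [-0.4, -0.2, -0.5]
grip_width: 85.4
```

```bash
python3 - <<'E'
from h import *
for i in range(3): plan((548.2,278.7,77),71.5);c=camera("wrist")
cv2.imwrite("pics/w4.png",c["color"][:,:,::-1])
E
```

```text
t 4.9 pos [546.87 279.6   74.95] rot [-1.7991e+02  1.0000e-01  7.1670e+01] F [-0.44 -0.19 -0.48] w 85.43
shift [-0.0018  0.0062 -0.0082] turn [-0.0016  0.0017  0.0028]
t 4.95 pos [547.38 279.9   75.69] rot [-1.7996e+02  4.0000e-02  7.1660e+01] F [-0.96  0.13  0.28] w 85.58
shift [-0.0035  0.0046 -0.0052] turn [-0.0007  0.0007  0.0027]
t 5.0 pos [547.74 280.13  76.19] rot [-1.800e+02 -1.000e-02  7.166e+01] F [-0.01  0.71  0.25] w 85.27
shift [-0.0049  0.0036 -0.0032] turn [-0.     -0.0001  0.0027]
```

View pics/w4.png

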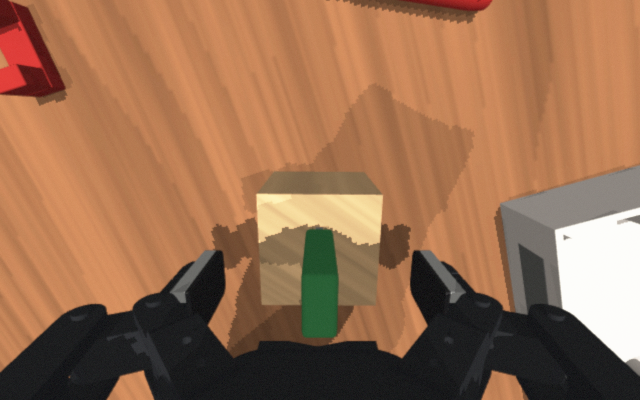

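The fingers straddle the handle, so I'll close on it.

send_rows(commands=[{"x": -0.004,"y": 0.003,"z": 0,"rx": 0,"ry": 0,"rz": 0.002},{"x": -0.004,"y": 0.003,"z": 0,"rx": 0,"ry": 0,"rz": 0.002},{"x": -0.004,"y": 0.003,"z": 0,"rx": 0,"ry": 0,"rz": 0.002},{"x": -0.004,"y": 0.003,"z": 0,"rx": 0,"ry": 0,"rz": 0.002},{"x": -0.004,"y": 0.003,"z": 0,"rx": 0,"ry": 0,"rz": 0.002}], fingers=1, newtons=60)

```text
time: 5.68
eef_pos: [548.2, 278.8, 76.5]
eef_rot: [3.141, -0.0, 1.248]
contact_force: [-0.2, -0.8, 1.1]
grip_width: 13.4
```

send_rows(commands=[{"x": 0,"y": 0,"z": 0,"rx": 0,"ry": 0,"rz": 0},{"x": 0,"y": 0,"z": 0,"rx": 0,"ry": 0,"rz": 0},{"x": 0,"y": 0,"z": 0,"rx": 0,"ry": 0,"rz": 0},{"x": 0,"y": 0,"z": 0,"rx": 0,"ry": 0,"rz": 0},{"x": 0,"y": 0,"z": 0,"rx": 0,"ry": 0,"rz": 0}])

```text
time: 6.3
eef_pos: [548.2, 278.9, 76.5]
eef_rot: [3.141, -0.0, 1.248]
contact_force: [-0.6, -0.4, 4.7]
grip_width: 13.3
```

```bash
python3 - <<'E'
from h import *
plan((548.2,278.7,77),71.5);c=camera("wrist")
cv2.imwrite("pics/w5.png",c["color"][:,:,::-1])
E
```

```text
t 6.3 pos [548.19 278.85  76.49] rot [ 1.7999e+02 -1.0000e-02  7.1530e+01] F [-0.56 -0.44  4.71] w 13.33
shift [-0.0006  0.0002 -0.002 ] turn [ 0.0002 -0.0002  0.0005]
```

View pics/w5.png

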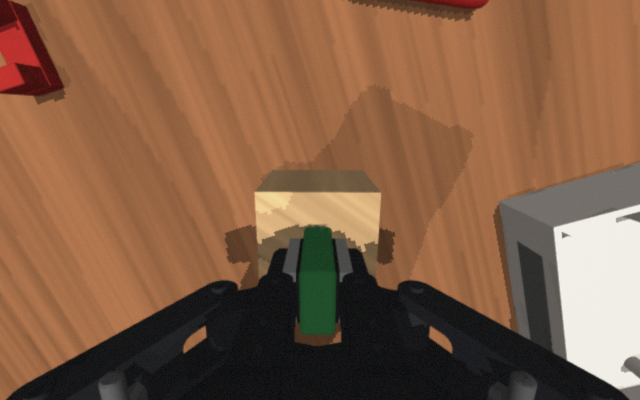

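The handle is gripped (13.3 mm), so I'll lift straight up.

send_rows(commands=[{"x": 0,"y": 0,"z": -0.05,"rx": 0,"ry": 0,"rz": 0},{"x": 0,"y": 0,"z": -0.12,"rx": 0,"ry": 0,"rz": 0},{"x": 0,"y": 0,"z": -0.2,"rx": 0,"ry": 0,"rz": 0},{"x": 0,"y": 0,"z": -0.28,"rx": 0,"ry": 0,"rz": 0},{"x": 0,"y": 0,"z": -0.34,"rx": 0,"ry": 0,"rz": 0}])

```text
time: 6.98
eef_pos: [548.5, 279.0, 163.4]
eef_rot: [3.14, -0.001, 1.248]
contact_force: [0.4, -0.9, -0.8]
grip_width: 13.6
```

```bash
python3 - <<'E'
from h import *
plan((522.7,26.5,155),94.25,start=(548.2,278.8,161.5))
c=camera("wrist");cv2.imwrite("pics/w6.png",c["color"][:,:,::-1])
E
```

```text
t 6.975 pos [548.5  278.99 163.39] rot [ 1.7992e+02 -8.0000e-02  7.1520e+01] F [ 0.35 -0.94 -0.79] w 13.56
shift [-0.9895  0.2231  0.0249] turn [ 0.0015 -0.0011 -0.3788]
```

View pics/w6.png

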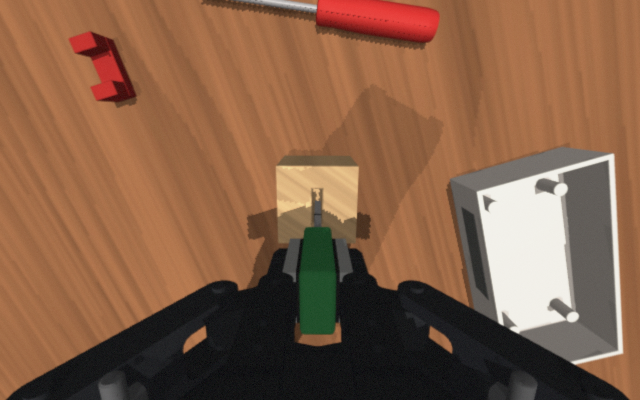

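The blade is out of the stand slot and held straight at (317,280). Next, over mouth 1.

send_rows(commands=[{"x": -0.17,"y": 0.04,"z": 0,"rx": 0,"ry": 0,"rz": -0.07},{"x": -0.38,"y": 0.09,"z": 0,"rx": 0,"ry": 0,"rz": -0.15},{"x": -0.6,"y": 0.14,"z": 0,"rx": 0,"ry": 0,"rz": -0.23},{"x": -0.82,"y": 0.19,"z": 0,"rx": 0,"ry": 0,"rz": -0.31},{"x": -0.99,"y": 0.223,"z": 0.02,"rx": 0,"ry": 0,"rz": -0.379}])

```text
time: 7.65
eef_pos: [522.3, 23.4, 156.6]
eef_rot: [3.141, 0.001, 1.646]
contact_force: [0.8, 0.4, -1.5]
grip_width: 13.2
```

```bash
python3 - <<'E'
from h import *
for i in range(6): c=camera("wrist")
cv2.imwrite("pics/w7.png",c["color"][:,:,::-1])
for n in ("side","scene"):
    c=camera(n); 
    a=(160,250,300,400) if n=="side" else (130,220,260,380)
    cv2.imwrite(f"pics/{n}7.png",cv2.resize(c["color"][a[0]:a[1],a[2]:a[3],::-1],None,fx=6,fy=6,interpolation=cv2.INTER_CUBIC))
plan((522.7,26.5,155),94.25)
E
```

```text
t 8.05 pos [522.98  28.22 156.62] rot [ 1.7994e+02 -5.0000e-02  9.4420e+01] F [ 0.15  0.81 -1.3 ] w 13.44
shift [-0.0068 -0.0017  0.0065] turn [ 0.001  -0.0008  0.0028]
```

View pics/w7.png

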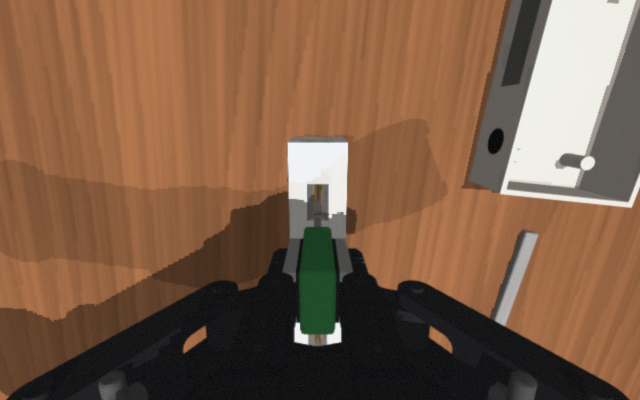

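View pics/side7.png

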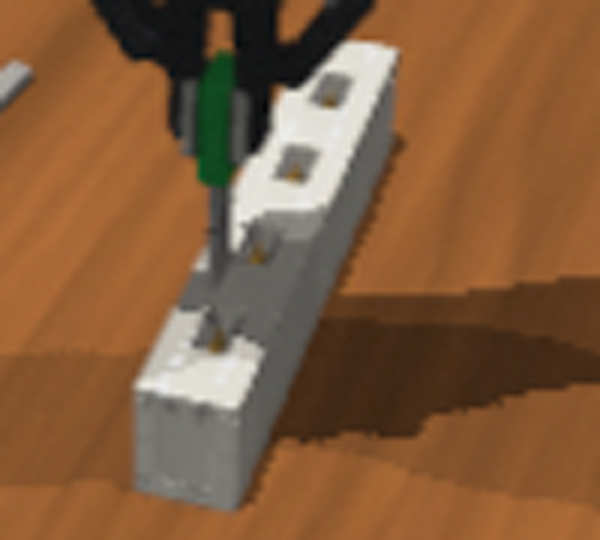

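View pics/scene7.png

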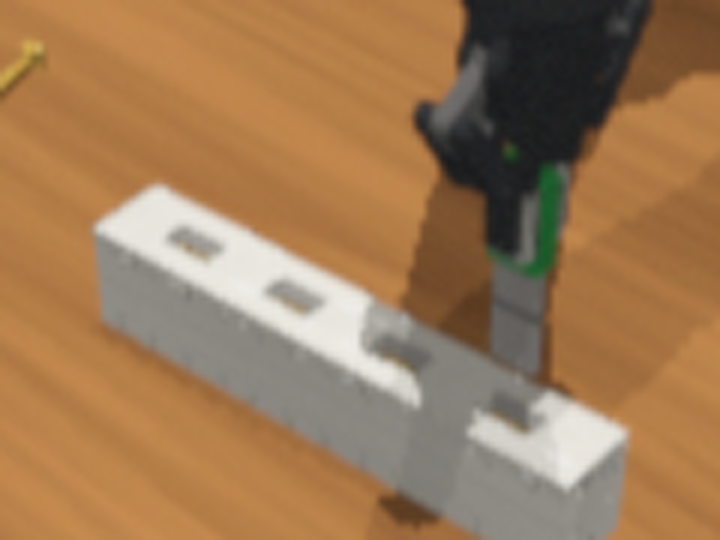

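The blade hangs about 27 mm over mouth 1 in all three views. I'll lower the nose 5 mm into the mouth taper with a small correction in y.

send_rows(commands=[{"x": -0.006,"y": -0.002,"z": 0.02,"rx": 0,"ry": 0,"rz": 0.003},{"x": -0.006,"y": -0.002,"z": 0.05,"rx": 0,"ry": 0,"rz": 0.003},{"x": -0.006,"y": -0.002,"z": 0.09,"rx": 0,"ry": 0,"rz": 0.003},{"x": -0.006,"y": -0.002,"z": 0.12,"rx": 0,"ry": 0,"rz": 0.003},{"x": -0.006,"y": -0.002,"z": 0.132,"rx": 0,"ry": 0,"rz": 0.003}])

```text
time: 8.68
eef_pos: [521.9, 25.4, 122.6]
eef_rot: [-3.141, -0.001, 1.643]
contact_force: [-0.2, 1.7, -0.0]
grip_width: 13.2
```

```bash
python3 - <<'E'
from h import *
for n in ("side","scene"):
    c=camera(n); 
    a=(160,250,300,400) if n=="side" else (130,220,260,380)
    cv2.imwrite(f"pics/{n}8.png",cv2.resize(c["color"][a[0]:a[1],a[2]:a[3],::-1],None,fx=6,fy=6,interpolation=cv2.INTER_CUBIC))
plan((522.7,26.5,118.5),94.25)
E
```

```text
t 8.775 pos [521.89  25.3  122.78] rot [-1.7996e+02 -4.0000e-02  9.4110e+01] F [-1.37  0.99 -2.15] w 12.89
shift [0.0045 0.0036 0.0171] turn [-0.0007 -0.0007 -0.0023]
```

View pics/side8.png

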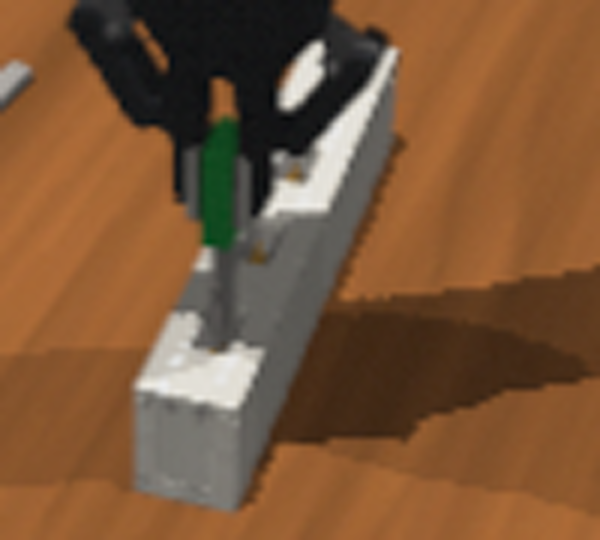

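View pics/scene8.png

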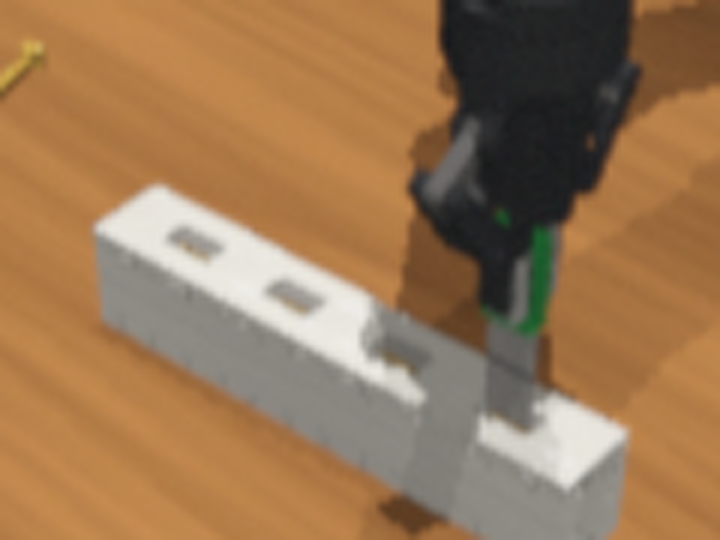

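The nose is in the mouth in both views. I'll ease down to about 11 mm.

send_rows(commands=[{"x": 0.003,"y": 0.003,"z": 0.004,"rx": 0,"ry": 0,"rz": 0},{"x": 0.003,"y": 0.003,"z": 0.008,"rx": 0,"ry": 0,"rz": 0},{"x": 0.003,"y": 0.003,"z": 0.012,"rx": 0,"ry": 0,"rz": 0},{"x": 0.003,"y": 0.003,"z": 0.016,"rx": 0,"ry": 0,"rz": 0},{"x": 0.003,"y": 0.003,"z": 0.02,"rx": 0,"ry": 0,"rz": 0}])

```text
time: 9.4
eef_pos: [522.9, 25.6, 118.3]
eef_rot: [3.141, 0.0, 1.642]
contact_force: [0.5, 0.4, -0.5]
grip_width: 13.6
```

send_rows(commands=[{"x": 0,"y": 0,"z": 0.002,"rx": 0,"ry": 0,"rz": 0},{"x": 0,"y": 0,"z": 0.005,"rx": 0,"ry": 0,"rz": 0},{"x": 0,"y": 0,"z": 0.007,"rx": 0,"ry": 0,"rz": 0},{"x": 0,"y": 0,"z": 0.01,"rx": 0,"ry": 0,"rz": 0},{"x": 0,"y": 0,"z": 0.012,"rx": 0,"ry": 0,"rz": 0}])

```text
time: 10.02
eef_pos: [522.8, 25.6, 115.2]
eef_rot: [-3.142, 0.0, 1.642]
contact_force: [0.4, 0.7, -0.7]
grip_width: 13.6
```

send_rows(commands=[{"x": 0,"y": 0,"z": 0.002,"rx": 0,"ry": 0,"rz": 0},{"x": 0,"y": 0,"z": 0.005,"rx": 0,"ry": 0,"rz": 0},{"x": 0,"y": 0,"z": 0.007,"rx": 0,"ry": 0,"rz": 0},{"x": 0,"y": 0,"z": 0.01,"rx": 0,"ry": 0,"rz": 0},{"x": 0,"y": 0,"z": 0.012,"rx": 0,"ry": 0,"rz": 0}])

```text
time: 10.65
eef_pos: [523.1, 25.6, 112.4]
eef_rot: [3.141, 0.0, 1.642]
contact_force: [-1.1, 1.5, 2.4]
grip_width: 13.4
```

send_rows(commands=[{"x": 0,"y": 0,"z": 0.002,"rx": 0,"ry": 0,"rz": 0},{"x": 0,"y": 0,"z": 0.005,"rx": 0,"ry": 0,"rz": 0},{"x": 0,"y": 0,"z": 0.007,"rx": 0,"ry": 0,"rz": 0},{"x": 0,"y": 0,"z": 0.01,"rx": 0,"ry": 0,"rz": 0},{"x": 0,"y": 0,"z": 0.012,"rx": 0,"ry": 0,"rz": 0}])

```text
time: 11.28
eef_pos: [523.2, 25.7, 111.6]
eef_rot: [3.141, 0.002, 1.642]
contact_force: [-5.4, 0.0, 23.5]
grip_width: 13.5
```

23.5 N with little advance suggests this one is seized. One small push will confirm it.

send_rows(commands=[{"x": 0,"y": 0,"z": 0.002,"rx": 0,"ry": 0,"rz": 0},{"x": 0,"y": 0,"z": 0.004,"rx": 0,"ry": 0,"rz": 0},{"x": 0,"y": 0,"z": 0.004,"rx": 0,"ry": 0,"rz": 0},{"x": 0,"y": 0,"z": 0.004,"rx": 0,"ry": 0,"rz": 0},{"x": 0,"y": 0,"z": 0.004,"rx": 0,"ry": 0,"rz": 0}])

```text
time: 11.9
eef_pos: [523.3, 25.8, 111.4]
eef_rot: [3.14, 0.002, 1.642]
contact_force: [-6.0, -0.2, 27.6]
grip_width: 13.7
```

It stops dead at about 17 mm with 27 N, so mouth 1 is seized. I'll withdraw and move to mouth 2.

send_rows(commands=[{"x": 0,"y": 0,"z": -0.02,"rx": 0,"ry": 0,"rz": 0},{"x": 0,"y": 0,"z": -0.06,"rx": 0,"ry": 0,"rz": 0},{"x": 0,"y": 0,"z": -0.1,"rx": 0,"ry": 0,"rz": 0},{"x": 0,"y": 0,"z": -0.14,"rx": 0,"ry": 0,"rz": 0},{"x": 0,"y": 0,"z": -0.14,"rx": 0,"ry": 0,"rz": 0}])

```text
time: 12.52
eef_pos: [523.5, 25.5, 144.2]
eef_rot: [3.14, 0.0, 1.642]
contact_force: [0.4, -0.4, -2.1]
grip_width: 13.4
```

send_rows(commands=[{"x": -0.06,"y": 0,"z": 0,"rx": 0,"ry": 0,"rz": 0},{"x": -0.13,"y": -0.001,"z": 0,"rx": 0,"ry": 0,"rz": 0},{"x": -0.2,"y": -0.001,"z": 0,"rx": 0,"ry": 0,"rz": 0},{"x": -0.257,"y": -0.001,"z": 0,"rx": 0,"ry": 0,"rz": 0},{"x": -0.257,"y": -0.001,"z": 0,"rx": 0,"ry": 0,"rz": 0}])

```text
time: 13.15
eef_pos: [527.1, -40.6, 143.0]
eef_rot: [-3.141, 0.001, 1.639]
contact_force: [-0.3, 0.4, -1.6]
grip_width: 13.6
```

```bash
python3 - <<'E'
from h import *
c=camera("wrist");c=camera("wrist");cv2.imwrite("pics/w9.png",c["color"][:,:,::-1])
for n in ("side","scene"):
    c=camera(n); 
    a=(160,250,300,400) if n=="side" else (130,220,260,380)
    cv2.imwrite(f"pics/{n}9.png",cv2.resize(c["color"][a[0]:a[1],a[2]:a[3],::-1],None,fx=6,fy=6,interpolation=cv2.INTER_CUBIC))
plan((527.6,-38.2,123.5),94.25)
E
```

```text
t 13.35 pos [527.2  -37.59 143.38] rot [ 1.7999e+02 -4.0000e-02  9.4160e+01] F [-0.81 -0.56 -1.66] w 13.05
shift [-0.0026  0.0014  0.0795] turn [ 0.0002 -0.0006 -0.0015]
```

View pics/w9.png

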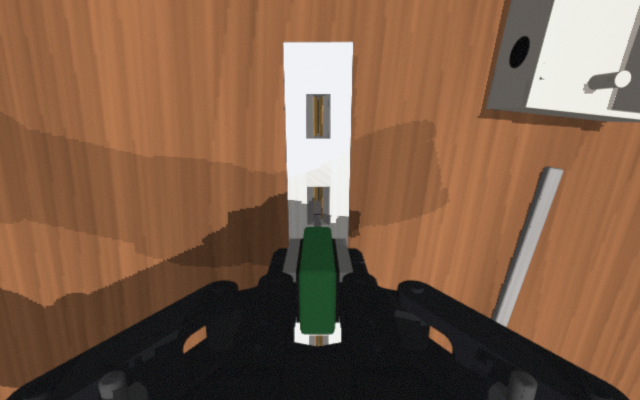

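View pics/scene9.png

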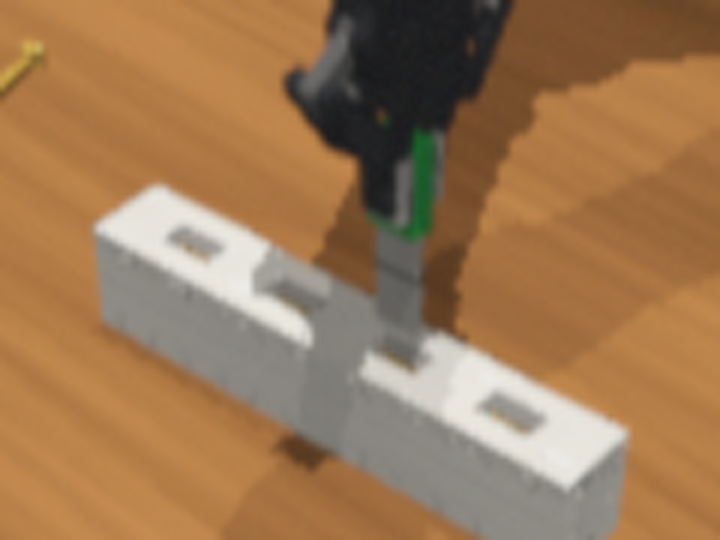

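The blade is aligned over mouth 2; in the wrist view the mouth at (319,205) is in line with the blade at column 318. I'll descend to 10 mm, then creep.

send_rows(commands=[{"x": -0.001,"y": 0,"z": 0.03,"rx": 0,"ry": 0,"rz": 0},{"x": -0.001,"y": 0,"z": 0.06,"rx": 0,"ry": 0,"rz": 0},{"x": -0.001,"y": 0,"z": 0.08,"rx": 0,"ry": 0,"rz": 0},{"x": -0.001,"y": 0,"z": 0.09,"rx": 0,"ry": 0,"rz": 0},{"x": -0.001,"y": 0,"z": 0.1,"rx": 0,"ry": 0,"rz": 0}])

```text
time: 13.98
eef_pos: [527.2, -38.7, 118.1]
eef_rot: [-3.142, -0.0, 1.642]
contact_force: [-0.9, 0.3, -1.4]
grip_width: 13.1
```

send_rows(commands=[{"x": 0,"y": 0,"z": 0.004,"rx": 0,"ry": 0,"rz": 0},{"x": 0,"y": 0,"z": 0.008,"rx": 0,"ry": 0,"rz": 0},{"x": 0,"y": 0,"z": 0.012,"rx": 0,"ry": 0,"rz": 0},{"x": 0,"y": 0,"z": 0.016,"rx": 0,"ry": 0,"rz": 0},{"x": 0,"y": 0,"z": 0.018,"rx": 0,"ry": 0,"rz": 0}])

```text
time: 14.6
eef_pos: [527.2, -38.8, 113.8]
eef_rot: [3.142, -0.0, 1.642]
contact_force: [0.9, 0.1, -2.0]
grip_width: 13.3
```

send_rows(commands=[{"x": 0,"y": 0,"z": 0.004,"rx": 0,"ry": 0,"rz": 0},{"x": 0,"y": 0,"z": 0.007,"rx": 0,"ry": 0,"rz": 0},{"x": 0,"y": 0,"z": 0.01,"rx": 0,"ry": 0,"rz": 0},{"x": 0,"y": 0,"z": 0.013,"rx": 0,"ry": 0,"rz": 0},{"x": 0,"y": 0,"z": 0.016,"rx": 0,"ry": 0,"rz": 0}])

```text
time: 15.22
eef_pos: [527.2, -38.8, 109.7]
eef_rot: [-3.142, 0.0, 1.642]
contact_force: [0.4, -0.5, -1.3]
grip_width: 13.4
```

send_rows(commands=[{"x": 0,"y": 0,"z": 0.006,"rx": 0,"ry": 0,"rz": 0},{"x": 0,"y": 0,"z": 0.012,"rx": 0,"ry": 0,"rz": 0},{"x": 0,"y": 0,"z": 0.018,"rx": 0,"ry": 0,"rz": 0},{"x": 0,"y": 0,"z": 0.024,"rx": 0,"ry": 0,"rz": 0},{"x": 0,"y": 0,"z": 0.03,"rx": 0,"ry": 0,"rz": 0}])

```text
time: 15.85
eef_pos: [527.2, -38.7, 102.2]
eef_rot: [-3.142, -0.0, 1.642]
contact_force: [0.4, 0.1, -0.5]
grip_width: 13.6
```

There is no drag at 26 mm depth, so mouth 2 is slack. On to mouth 3.

send_rows(commands=[{"x": 0,"y": 0,"z": -0.04,"rx": 0,"ry": 0,"rz": 0},{"x": 0,"y": 0,"z": -0.08,"rx": 0,"ry": 0,"rz": 0},{"x": 0,"y": 0,"z": -0.12,"rx": 0,"ry": 0,"rz": 0},{"x": 0,"y": 0,"z": -0.164,"rx": 0,"ry": 0,"rz": 0},{"x": 0,"y": 0,"z": -0.164,"rx": 0,"ry": 0,"rz": 0}])

```text
time: 16.48
eef_pos: [528.0, -38.8, 144.5]
eef_rot: [3.139, 0.0, 1.642]
contact_force: [-0.1, 0.2, -1.8]
grip_width: 13.4
```

send_rows(commands=[{"x": -0.06,"y": 0,"z": 0,"rx": 0,"ry": 0,"rz": 0},{"x": -0.13,"y": 0.001,"z": 0,"rx": 0,"ry": 0,"rz": 0},{"x": -0.2,"y": 0.001,"z": 0,"rx": 0,"ry": 0,"rz": 0},{"x": -0.257,"y": 0.002,"z": 0,"rx": 0,"ry": 0,"rz": 0},{"x": -0.257,"y": 0.002,"z": 0,"rx": 0,"ry": 0,"rz": 0}])

```text
time: 17.1
eef_pos: [532.2, -105.0, 143.0]
eef_rot: [-3.141, 0.001, 1.639]
contact_force: [-0.2, -0.0, -1.0]
grip_width: 13.3
```

```bash
python3 - <<'E'
from h import *
c=camera("scene");c=camera("side");c=camera("wrist");c=camera("wrist");cv2.imwrite("pics/w10.png",c["color"][:,:,::-1])
plan((532.4,-102.9,118.5),94.25)
E
```

```text
t 17.3 pos [ 532.25 -101.9   143.32] rot [ 1.800e+02 -4.000e-02  9.416e+01] F [ 0.14  0.21 -1.24] w 13.59
shift [-0.0041  0.0003  0.0993] turn [ 0.     -0.0006 -0.0015]
```

View pics/w10.png

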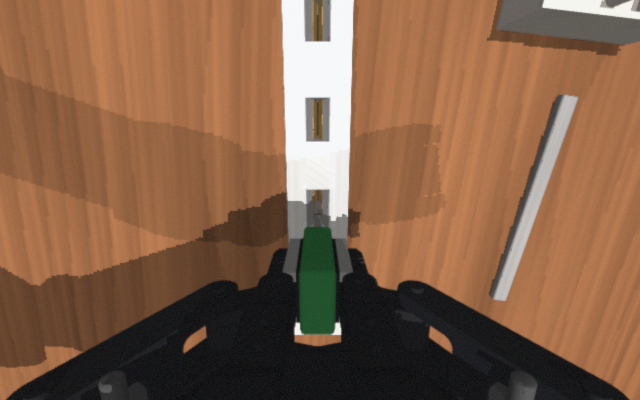

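The blade is aligned over mouth 3; in the wrist view the mouth is centred at (318,208).

send_rows(commands=[{"x": -0.001,"y": 0,"z": 0.03,"rx": 0,"ry": 0,"rz": 0},{"x": -0.001,"y": 0,"z": 0.06,"rx": 0,"ry": 0,"rz": 0},{"x": -0.001,"y": 0,"z": 0.08,"rx": 0,"ry": 0,"rz": 0},{"x": -0.001,"y": 0,"z": 0.09,"rx": 0,"ry": 0,"rz": 0},{"x": -0.001,"y": 0,"z": 0.1,"rx": 0,"ry": 0,"rz": 0}])

```text
time: 17.92
eef_pos: [532.3, -103.0, 118.1]
eef_rot: [-3.142, -0.0, 1.642]
contact_force: [0.5, -0.1, -0.9]
grip_width: 13.2
```

send_rows(commands=[{"x": 0,"y": 0,"z": 0.004,"rx": 0,"ry": 0,"rz": 0},{"x": 0,"y": 0,"z": 0.008,"rx": 0,"ry": 0,"rz": 0},{"x": 0,"y": 0,"z": 0.012,"rx": 0,"ry": 0,"rz": 0},{"x": 0,"y": 0,"z": 0.016,"rx": 0,"ry": 0,"rz": 0},{"x": 0,"y": 0,"z": 0.018,"rx": 0,"ry": 0,"rz": 0}])

```text
time: 18.55
eef_pos: [532.3, -103.1, 113.8]
eef_rot: [3.142, -0.0, 1.642]
contact_force: [-0.3, -0.9, -1.8]
grip_width: 13.1
```

send_rows(commands=[{"x": 0,"y": 0,"z": 0.004,"rx": 0,"ry": 0,"rz": 0},{"x": 0,"y": 0,"z": 0.007,"rx": 0,"ry": 0,"rz": 0},{"x": 0,"y": 0,"z": 0.01,"rx": 0,"ry": 0,"rz": 0},{"x": 0,"y": 0,"z": 0.013,"rx": 0,"ry": 0,"rz": 0},{"x": 0,"y": 0,"z": 0.016,"rx": 0,"ry": 0,"rz": 0}])

```text
time: 19.18
eef_pos: [532.7, -103.1, 110.7]
eef_rot: [3.141, 0.001, 1.642]
contact_force: [-1.3, 1.0, 8.7]
grip_width: 13.1
```

The force is rising to about 9 N, which is typical of entry into the good keeper. I'll keep easing in.

send_rows(commands=[{"x": 0,"y": 0,"z": 0.003,"rx": 0,"ry": 0,"rz": 0},{"x": 0,"y": 0,"z": 0.006,"rx": 0,"ry": 0,"rz": 0},{"x": 0,"y": 0,"z": 0.009,"rx": 0,"ry": 0,"rz": 0},{"x": 0,"y": 0,"z": 0.012,"rx": 0,"ry": 0,"rz": 0},{"x": 0,"y": 0,"z": 0.012,"rx": 0,"ry": 0,"rz": 0}])

```text
time: 19.8
eef_pos: [533.3, -103.1, 108.0]
eef_rot: [3.14, 0.001, 1.642]
contact_force: [-1.4, 0.8, 9.2]
grip_width: 13.4
```

send_rows(commands=[{"x": 0,"y": 0,"z": 0.004,"rx": 0,"ry": 0,"rz": 0},{"x": 0,"y": 0,"z": 0.008,"rx": 0,"ry": 0,"rz": 0},{"x": 0,"y": 0,"z": 0.012,"rx": 0,"ry": 0,"rz": 0},{"x": 0,"y": 0,"z": 0.016,"rx": 0,"ry": 0,"rz": 0},{"x": 0,"y": 0,"z": 0.016,"rx": 0,"ry": 0,"rz": 0}])

```text
time: 20.42
eef_pos: [532.9, -103.2, 103.5]
eef_rot: [3.14, 0.001, 1.642]
contact_force: [-0.6, -0.3, 4.7]
grip_width: 13.2
```

It slides with about 5–6 N drag, so mouth 3 is the good keeper. I'll continue to near the scribed line and then look.

send_rows(commands=[{"x": 0,"y": 0,"z": 0.006,"rx": 0,"ry": 0,"rz": 0},{"x": 0,"y": 0,"z": 0.012,"rx": 0,"ry": 0,"rz": 0},{"x": 0,"y": 0,"z": 0.018,"rx": 0,"ry": 0,"rz": 0},{"x": 0,"y": 0,"z": 0.024,"rx": 0,"ry": 0,"rz": 0},{"x": 0,"y": 0,"z": 0.026,"rx": 0,"ry": 0,"rz": 0}])

```text
time: 21.05
eef_pos: [532.9, -103.1, 96.9]
eef_rot: [3.14, 0.001, 1.642]
contact_force: [-0.8, -1.1, 4.8]
grip_width: 13.2
```

```bash
python3 - <<'E'
from h import *
P={}
for n in ("side","scene"):
    c=camera(n); 
    a=(160,250,300,400) if n=="side" else (130,220,240,360)
    cv2.imwrite(f"pics/{n}11.png",cv2.resize(c["color"][a[0]:a[1],a[2]:a[3],::-1],None,fx=6,fy=6,interpolation=cv2.INTER_CUBIC))
plan((532.4,-102.9,95.5),94.25)
E
```

```text
t 21.15 pos [ 532.84 -103.17   96.79] rot [1.7994e+02 3.0000e-02 9.4100e+01] F [-0.77 -0.6   5.19] w 13.3
shift [ 0.0012 -0.0017  0.0052] turn [ 0.001   0.0005 -0.0025]
```

View pics/side11.png

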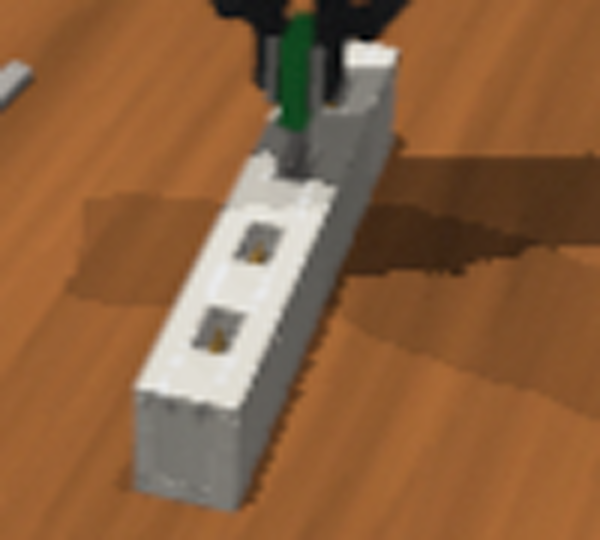

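View pics/scene11.png

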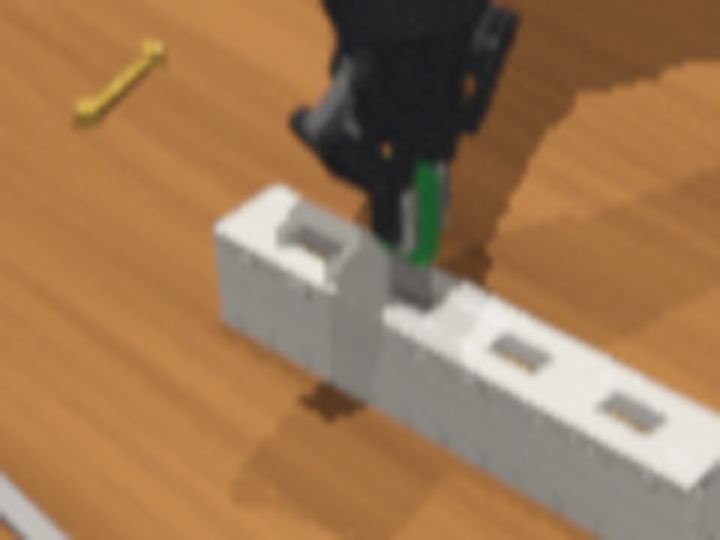

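The blade is in mouth 3, upright in both views, with the line near the mouth. I'll check for grip slip using the handle top height in the wrist depth map.

```bash
python3 - <<'E'
from h import *
for n in ("wrist","scene","side"):
    c=camera(n);i2=c["color"].astype(int);P=cloud(c);z=P[...,2]
    g=(i2[...,1]>i2[...,0]+30)&(i2[...,1]>i2[...,2]+15)&(np.hypot(P[...,0]-532.6,P[...,1]+103)<30)
    print(n,g.sum(),np.nanpercentile(z[g],[2,5,25,50,75,95,98]).round(1), rect(P[g&(z>np.nanpercentile(z[g],95)-4)]))
plan((532.4,-102.9,95.5),94.25)
E
```

```text
wrist 3472 [ 93.1  98.6 125.1 135.8 136.5 137.1 137.4] (array([ 532.7, -104.1]), array([13.7, 28. ]), 5.03)
scene 52 [ 94.1  95.2 104.3 116.  133.9 137.7 142.7] (array([530.7, -91.7]), array([19.9,  7.9]), 33.0)
side 74 [ 90.2  91.6 104.1 120.5 134.9 138.  138.4] (array([533.9, -99.9]), array([11. , 19.1]), 19.64)
t 21.3 pos [ 532.81 -103.15   96.77] rot [1.7994e+02 2.0000e-02 9.4100e+01] F [-0.11 -0.84  5.06] w 13.56
shift [ 0.0011 -0.0016  0.0051] turn [ 0.001   0.0004 -0.0026]
```

The handle top is at about 136.3 mm, as expected, so there was no slip. 1.2 mm more puts the line level; then I release.

send_rows(commands=[{"x": 0,"y": 0,"z": 0.003,"rx": 0,"ry": 0,"rz": 0},{"x": 0,"y": 0,"z": 0.006,"rx": 0,"ry": 0,"rz": 0},{"x": 0,"y": 0,"z": 0.006,"rx": 0,"ry": 0,"rz": 0},{"x": 0,"y": 0,"z": 0.006,"rx": 0,"ry": 0,"rz": 0},{"x": 0,"y": 0,"z": 0.005,"rx": 0,"ry": 0,"rz": 0}])

```text
time: 21.92
eef_pos: [532.5, -103.1, 95.2]
eef_rot: [3.141, 0.0, 1.642]
contact_force: [-0.5, -0.8, 2.3]
grip_width: 13.7
```

send_rows(commands=[{"x": 0,"y": 0,"z": 0,"rx": 0,"ry": 0,"rz": 0},{"x": 0,"y": 0,"z": 0,"rx": 0,"ry": 0,"rz": 0},{"x": 0,"y": 0,"z": 0,"rx": 0,"ry": 0,"rz": 0},{"x": 0,"y": 0,"z": 0,"rx": 0,"ry": 0,"rz": 0},{"x": 0,"y": 0,"z": 0,"rx": 0,"ry": 0,"rz": 0}], fingers=0)

```text
time: 22.55
eef_pos: [532.3, -103.1, 95.0]
eef_rot: [-3.142, -0.0, 1.642]
contact_force: [0.2, 0.0, 0.2]
grip_width: 85.6
```

```bash
cat > top.py <<'E'
from h import *
c=camera("wrist");i2=c["color"].astype(int);P=cloud(c);z=P[...,2]
g=(i2[...,1]>i2[...,0]+30)&(i2[...,1]>i2[...,2]+15)&(np.hypot(P[...,0]-532.6,P[...,1]+103)<30)
t=g&(z>np.nanpercentile(z[g],95)-4)
print(g.sum(),np.nanpercentile(z[g],[50,75,95]).round(1),"topmed",np.nanmedian(z[t]), rect(P[t]))
cv2.imwrite("pics/rel%d.png"%int(read_state()["time"]*10),c["color"][:,:,::-1])
plan((532.4,-102.9,200),94.25)
E
python3 top.py
```

```text
3410 [134.2 134.9 135.5] topmed 134.69088561121737 (array([ 532.2, -104. ]), array([13.2, 28.2]), 3.7)
t 22.6 pos [ 532.28 -103.03   95.03] rot [-180.     -0.     94.09] F [-0.3  -0.73 -0.8 ] w 85.23
shift [ 0.0005  0.0005 -0.4199] turn [-0.     -0.     -0.0026]
```

The blade stays put with its top at 134.7 mm against an ideal 135. I'll raise the arm clear.

send_rows(commands=[{"x": 0,"y": 0,"z": -0.06,"rx": 0,"ry": 0,"rz": 0},{"x": 0,"y": 0,"z": -0.15,"rx": 0,"ry": 0,"rz": 0},{"x": 0,"y": 0,"z": -0.25,"rx": 0,"ry": 0,"rz": 0},{"x": 0,"y": 0,"z": -0.36,"rx": 0,"ry": 0,"rz": 0},{"x": 0,"y": 0,"z": -0.46,"rx": 0,"ry": 0,"rz": 0}])

```text
time: 23.22
eef_pos: [532.4, -103.0, 212.1]
eef_rot: [3.14, 0.0, 1.642]
contact_force: [1.0, -0.7, 0.1]
grip_width: 85.3
```

send_rows(commands=[{"x": -0.1,"y": -0.1,"z": -0.1,"rx": 0,"ry": 0,"rz": 0},{"x": -0.2,"y": -0.1,"z": -0.2,"rx": 0,"ry": 0,"rz": 0},{"x": -0.3,"y": -0.1,"z": -0.2,"rx": 0,"ry": 0,"rz": 0},{"x": -0.4,"y": -0.1,"z": -0.2,"rx": 0,"ry": 0,"rz": 0},{"x": -0.4,"y": -0.1,"z": -0.2,"rx": 0,"ry": 0,"rz": 0}])

```text
time: 23.85
eef_pos: [514.2, -206.9, 260.8]
eef_rot: [3.141, 0.001, 1.638]
contact_force: [-0.4, 0.5, 0.8]
grip_width: 85.4
```

```bash
python3 - <<'E'
from h import *
for k in range(4): camera("wrist")
for n in ("side","scene"):
    c=camera(n); 
    a=(150,240,300,400) if n=="side" else (130,220,240,360)
    cv2.imwrite(f"pics/{n}12.png",cv2.resize(c["color"][a[0]:a[1],a[2]:a[3],::-1],None,fx=6,fy=6,interpolation=cv2.INTER_CUBIC))
    if n=="scene": cv2.imwrite("pics/full12.png",c["color"][:,:,::-1])
    i2=c["color"].astype(int);P=cloud(c);z=P[...,2]
    g=(i2[...,1]>i2[...,0]+30)&(i2[...,1]>i2[...,2]+15)&(np.hypot(P[...,0]-532.6,P[...,1]+103)<35)
    t=g&(z>np.nanpercentile(z[g],95)-5);print(n,g.sum(),np.nanmedian(z[t]),rect(P[t]),np.nanmin(z[g]))
plan((532.4,-102.9,200),94.25)
E
```

```text
side 105 134.99228925000796 (array([ 530.8, -101.9]), array([12.3, 26.8]), 3.96) 88.15271029651115
scene 150 134.75855407111834 (array([ 532. , -101.3]), array([15. , 26.7]), 5.88) 89.15361833552242
t 24.15 pos [ 514.5  -203.19  260.2 ] rot [-1.800e+02 -2.000e-02  9.421e+01] F [-1.07  0.29 -0.64] w 85.41
shift [0.3947 0.1009 0.241 ] turn [-0.     -0.0004 -0.0007]
```

View pics/side12.png

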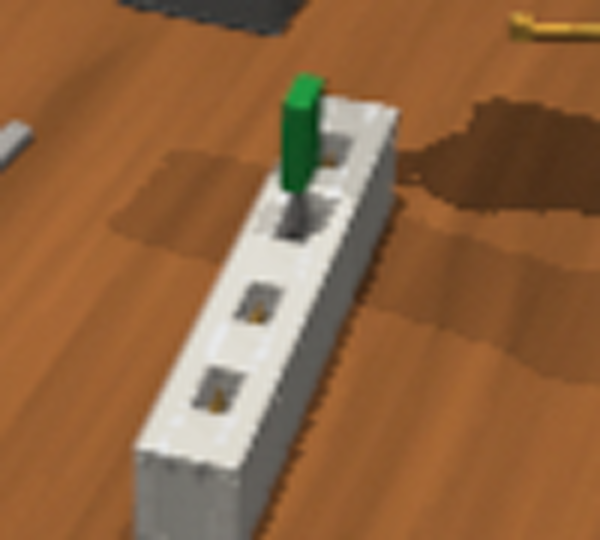

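View pics/scene12.png

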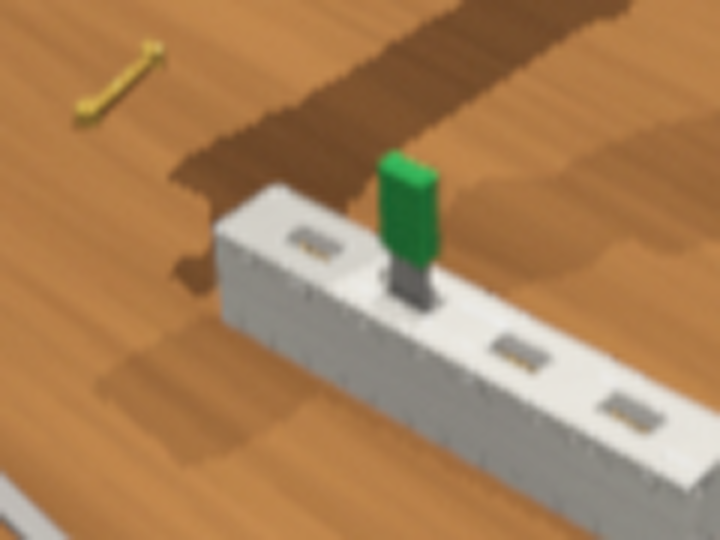

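View pics/full12.png

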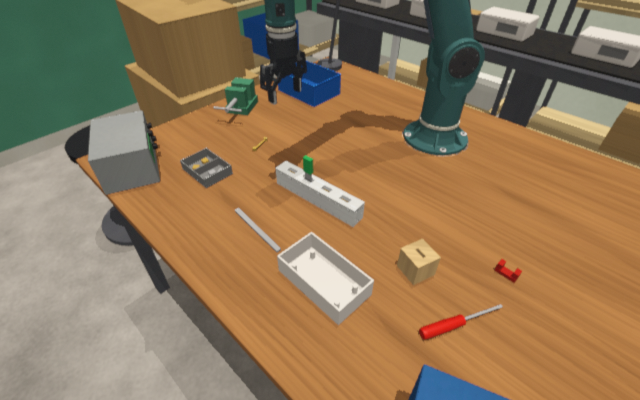

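The blade stands upright by itself in mouth 3 at (307,170), with the gripper clear and the bystanders where they were. Handing in.

```bash
python3 -c "
from plant import *
print(job_done())"
```

```text
the job is handed in; nothing more can be done
None
```

The blade is standing by itself, upright, in mouth 3, which is the good keeper. I handed the job in at about 24 s.

| Keeper | What I felt | Result |
|---|---|---|
| Mouth 1 | Stopped dead with the nose about 17 mm down, at about 27 N | Seized |
| Mouth 2 | No drag down to 26 mm, blade held the whole time | Slack |
| Mouth 3 | Entered at about 9 N, then dragged at about 5–6 N | Good |
| Mouth 4 | Not tried, because mouth 3 was already found | – |

- **Depth:** after release the handle top measured 134.7–135.0 mm in all three views; 135 mm would put the scribed line exactly level with the rail top. That puts the nose about 33 mm down, well clear of the 50 mm floor. The scribed line was too fine to read directly in the last pictures, so its level is inferred from the handle height.
- **Surroundings:** the last pictures show the gripper clear of everything and the other objects apparently where they were.
- **Refused call:** my first move call was refused because rows need all six numbers. Nothing moved.
- **Disagreements:** the early scene and side camera estimates of the rail differed by 2–4 mm, so I used the wrist camera's measurement. My mouth finder also locked onto the white shell in the scene view, and I ignored that result.

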